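Seat the slotted firing plate on the keyed spindle

ROBOT

A 6-joint arm with a two-finger parallel gripper is mounted at the origin on the work surface. World frame = base frame: x ahead of the robot, y to its left, z up, the work surface at z = 0. Lengths are in mm, angles in rad, forces in N, time in s.
With the tool pointing down it reaches from about 325 to 775 mm from the base axis. Payload 5.5 kg.
Tool frame: the origin (TCP) lies midway between the tips of the shut fingers; the grasp point (between the pads) lies 19 mm behind it; z points along the fingers, y is the line along which they close (so a half turn about z gives the same grasp; the last joint's range is limited). The gripper opens to 88 mm and grips with 3 to 60 N. Pads are 20 mm wide; open, the fingers measure 115 mm over their backs; the gripper's body (75 mm by 178 mm) begins 61 mm behind the grasp point.
Start: joints at [1.217, 0.091, 1.231, -0, 1.82, -0.057], TCP at [175.481, 573.779, 186.631] pointing down, gripper open.
Joint ranges: [-2.87, 2.87], [-0.86, 2.18], [0.17, 2.46], [-1.51, 4.65], [0.06, 2.69], [-2.65, 2.65]. Speed limits (rad/s): [2.57, 2.57, 3.01, 3.14, 3.14, 3.14].

INTERFACE

Orientations are given as a 3x3 rotation matrix whose columns are the frame's x, y, z axes.
In Python, from plant import arm, imaging gives the robot as it stands. Calls block until the motion is done:
- arm.reach(position, orientation): joint-space move of the TCP to a pose.
- arm.move_linear(position, speed=150, attitude=None, max_force=None): straight line of the TCP; attitude=None keeps the orientation; speed is the mean speed in mm/s. With max_force (N) it stops when the force on the tool has changed by that much, and returns True; else False.
- arm.move_j(angles): joint-space move.
- arm.command_gripper(opening): finger opening in mm; the grip force is fixed at half the most; returns when the fingers have stopped.
- arm.sleep(seconds).
- arm.inverse_kinematics(position, orientation): joint angles nearest the present ones, or None.
- arm.read_state(): the state.
- imaging.read_camera(name): name is "scene" or "top"; returns a dict with "frame" (400x640x3 uint8, red, green, blue), "range_z" (400x640 float32, mm along the optical axis (not along the pixel's ray), 0 where there is no reading), "fx", "fy", "cx", "cy" (pixels), "xyz" and "orientation" of the camera in the world. Camera axes: x right, y down, z forward; pixel columns grow to the right and rows downward; lengths in mm; the calibration is good to about 2 mm. A picture is of the moment at which its call begins.
A pose or a line that the arm cannot do raises arm.MotionError and nothing moves.
- arm.finish_job(): hands the job in; it is judged then, once.
The state is a dict: "time": time; "joint_pos": joint angles; "joint_vel": joint speeds; "joint_efforts": joint torques, N m; "eef_pos": TCP position; "ee_rot": TCP orientation; "contact_force": force on the tool from outside, world axes, zero at the start; "moment": the same for the moment, N m; "width": finger opening in mm; "grasp_force": force on a finger pad.
Only numpy, scipy, OpenCV 4.12 (cv2) and the standard library are available. Lean on these libraries where they do the work, as an engineer would, in place of code of your own. Each camera call takes 0.05 s, during which the arm holds its last target. There are 200 camera calls.

TASK

Fit the firing plate with the slotted hub onto the loading stand with the pointed, keyed spindle: lower it over the spindle without dropping it, turned so that its slot falls over the cross key and it sits flat and fully home on the stand's flange, then let go. Keep it level on the way, since it carries crowns, and leave the plate with the plain round hole where it is.

Things in the scene. Friction and masses are not known exactly. Their poses are not given: they have to be found in the camera images.
- slotted_plate: Plate to fit, 0.25 kg: pale ceramic disc 110 mm across, 10 thick, 4 crowns at x +-38, y +-24, 29 high. Steel hub of two cheeks, 52 (x) by 50 (y), top 40 mm above underside; grip its flat faces, y = +-25. A slot along its x, 20 wide, 72 long, widened to 30 by 30 mid-way, runs right through disc and hub; half a turn alters nothing. Starts flat, slot out of line with the key. Origin: underside centre.
- stand: Loading stand, fixed: white round foot 110 mm across, column, steel flange 80 mm across with its top 50 mm above the bench. On it a round spindle, 20 mm thick, from 34 to 50 mm above the flange a cone down to 6 mm. A key crosses the spindle's foot along the stand's x: 48 mm long, 8 wide, 14 high. Origin: foot's underside centre. (A low stand nearby with a bare thick stub is not wanted.)
- seat (a point): Centre of the stand's flange top, 50 mm above the bench; x along the key, z up. The plate's origin lies here when it is fully home (about 5 mm of side play, 15 degrees of turning play). A plate turned farther out of line rests on the key's flat top, 14 mm too high, and drops when turned into line.
- round_plate: Bystander to leave alone: loose disc of the same size, material and weight, three crowns, round steel hub (51 mm across, top 40 mm above the underside) with a plain round 26 mm hole and no slot. Origin: underside centre.
Things that resemble listed ones, but are neither listed nor needed, are in the scene too. Leave any orange, red or yellow look-alike of the slotted_plate alone.

How it is judged:
By the outcome, as a careful person would: the job done as asked, in the order asked, and still so for the second after the job is handed in, with the robot touching nothing.
It also fails if it takes over 42 s, if anything falls off the work surface, if the arm or the gripper's body presses on something with over 40 N, if the wrist force passes 120 N, or if a joint passes its speed limit or range.

## Working session

There is one attempt and no reset: what is moved stays moved. The work goes in short steps, each a Python script; the robot and the scene stay as the last script left them, time stands still between calls to the robot, and variables do not carry over. Pictures are saved under pics/ and viewed, at most 10 in all, crops included, and the job is handed in when it is done.

```bash
mkdir -p pics; cat > h.py <<'E'
import numpy as np, cv2
from plant import arm, imaging
def grab(n):
    c=imaging.read_camera(n); z=c["range_z"].astype(float)
    v,u=np.mgrid[:400,:640]
    p=np.stack([(u-c["cx"])/c["fx"]*z,(v-c["cy"])/c["fy"]*z,z],-1)
    R=np.array(c["orientation"]).reshape(3,3)
    P=p@R.T+np.array(c["xyz"]); P[z==0]=np.nan
    return c["frame"],P,c
def save(n,im,s=1):
    cv2.imwrite("pics/"+n,cv2.resize(im[...,::-1],None,fx=s,fy=s,interpolation=cv2.INTER_CUBIC))
E
python3 - <<'E'
from h import *
for n in("scene","top"):
    f,P,c=grab(n); save(n+"0.png",f,1.25); np.savez(n+"0.npz",f=f,P=P); print(n,c["xyz"],c["orientation"],c["fx"])
print(arm.read_state()["time"])
E
```

```text
scene [1418.88409561   11.24674266 1020.60199965] [[ 0.08385807  0.70035459 -0.70885208]
 [ 0.99630585 -0.04571685  0.07269539]
 [ 0.01850607 -0.71232957 -0.7016011 ]] 444.182980624865
top [ 338.09362324  107.92508785 1097.3729659 ] [[ 0.02620123 -0.99314672  0.1138995 ]
 [-0.99963492 -0.02678204 -0.00357176]
 [ 0.00659774 -0.11376433 -0.99348586]] 399.2845205668828
0.1
```

View pics/top0.png

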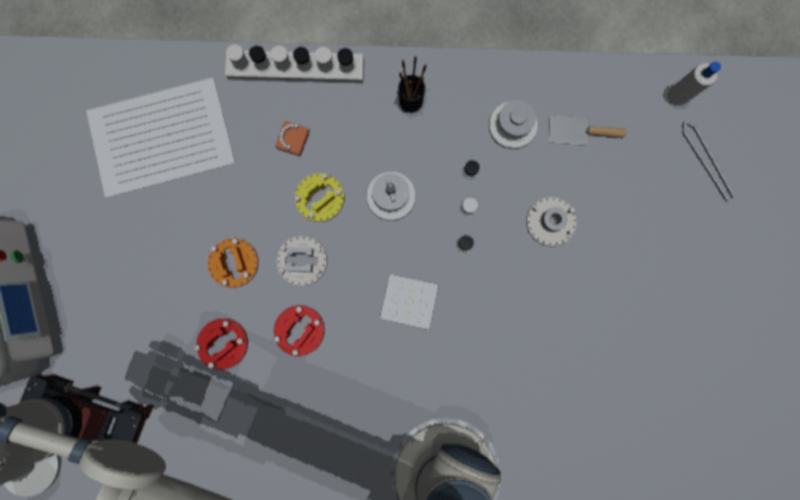

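View pics/scene0.png

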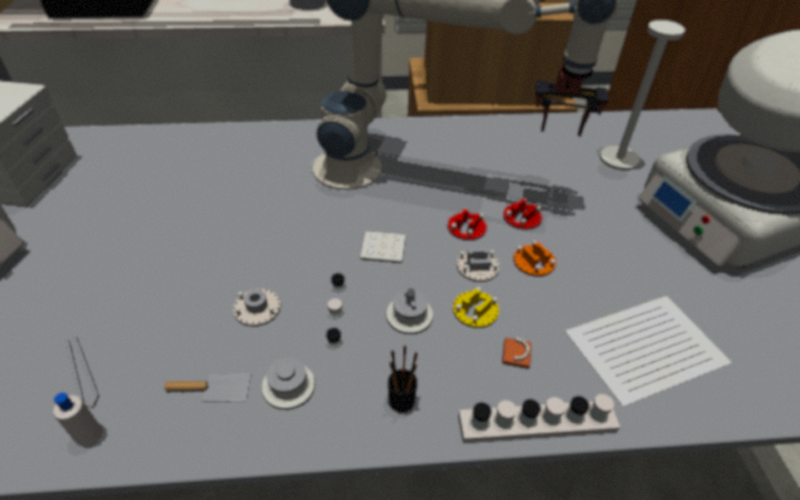

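The top view shows the candidates:
- White plate with a slotted hub at (302,260), the pale one with a two-cheek hub. This is the one wanted.
- Orange, yellow and red look-alikes at (233,262), (320,197), (222,343) and (299,330).
- White plate with a round hub at (552,221), the bystander.
- Stand with a spindle and key at (391,193), the one wanted.
- Low stand with a stub at (515,122), not wanted.

I'll confirm the plate and the stand in one crop and measure both.

```bash
cat > m.py <<'E'
from h import *
def near(P,c,r,lo,hi):
    return (np.hypot(P[...,0]-c[0],P[...,1]-c[1])<r)&(P[...,2]>lo)&(P[...,2]<hi)
def rect(P,m):
    q=P[m][:,:2].astype(np.float32); (c,s,a)=cv2.minAreaRect(q)
    d=q-q.mean(0); w,V=np.linalg.eigh(np.cov(d.T)); 
    return len(q),np.round(c,1),np.round(s,1),round(a,1),'mean',q.mean(0).round(1),'pca',round(np.degrees(np.arctan2(V[1,1],V[0,1]))%180,1),np.sqrt(w).round(1)
E
python3 - <<'E'
from m import *
T=np.load("top0.npz");S=np.load("scene0.npz")
pc=T["P"][208,242];sc=T["P"][154,313];print(pc,sc)
for n,D in(("top",T),("scene",S)):
    P=D["P"]
    for lo,hi in((5,20),(33,46)): print(n,"plate",lo,rect(P,near(P,pc,65,lo,hi)))
    for lo,hi in((3,8),(44,55),(57,70),(70,105)): print(n,"stand",lo,rect(P,near(P,sc,65,lo,hi)))
a=cv2.resize(T["f"][180:240,210:275],None,fx=6,fy=6,interpolation=2)[:360,:390]
b=cv2.resize(T["f"][125:185,280:345],None,fx=6,fy=6,interpolation=2)
c=cv2.resize(S["f"][190:230,360:410],None,fx=7.8,fy=6,interpolation=2)
d=cv2.resize(S["f"][225:265,300:350],None,fx=7.8,fy=6,interpolation=2)
save("crop.png",np.vstack([np.hstack([a,b]),np.hstack([c,d])]))
E
```

```text
[446.99188047 319.80018827   1.74991976] [585.82671258 127.14257919  77.81168269]
top plate 5 (769, array([443.2, 321.4]), array([108. , 111.8]), 60.3, 'mean', array([443.5, 319. ], dtype=float32), 'pca', np.float64(177.4), array([30.3, 32.5]))
top plate 33 (190, array([444.9, 320.8]), array([51.4, 49.8]), 88.8, 'mean', array([444.5, 320.9], dtype=float32), 'pca', np.float64(2.1), array([16.5, 18.9]))
top stand 3 (60, array([586.2, 126. ]), array([112.6, 127.3]), 62.1, 'mean', array([567.7, 124.4], dtype=float32), 'pca', np.float64(111.1), array([29.6, 40.6]))
top stand 44 (597, array([595. , 130.8]), array([79.5, 77.6]), 37.2, 'mean', array([594.2, 130.1], dtype=float32), 'pca', np.float64(106.7), array([21. , 21.3]))
top stand 57 (34, array([594.4, 131.9]), array([47.4, 14.9]), 21.3, 'mean', array([591.2, 129.3], dtype=float32), 'pca', np.float64(15.8), array([ 3.3, 16.9]))
top stand 70 (52, array([593.8, 129.9]), array([17.9, 15.7]), 1.7, 'mean', array([591.9, 129.8], dtype=float32), 'pca', np.float64(116.1), array([4.7, 5. ]))
scene plate 5 (403, array([451.7, 318.4]), array([112
[... 221 characters left out ...]
at32), 'pca', np.float64(179.9), array([15.7, 19.8]))
scene stand 3 (47, array([607.1, 127.2]), array([ 85.8, 118. ]), 2.5, 'mean', array([620.4, 122.2], dtype=float32), 'pca', np.float64(84.6), array([24.9, 33.5]))
scene stand 44 (399, array([598.4, 131.8]), array([78. , 80.3]), 82.8, 'mean', array([602.8, 130.7], dtype=float32), 'pca', np.float64(85.4), array([20.1, 22.4]))
scene stand 57 (36, array([598.4, 130.9]), array([48.5, 16.1]), 29.4, 'mean', array([606.4, 133. ], dtype=float32), 'pca', np.float64(23.2), array([ 4.6, 11.6]))
scene stand 70 (57, array([601.3, 131.9]), array([17.1, 14.2]), 84.9, 'mean', array([602.3, 131.5], dtype=float32), 'pca', np.float64(76.9), array([3.6, 5. ]))
```

View pics/crop.png

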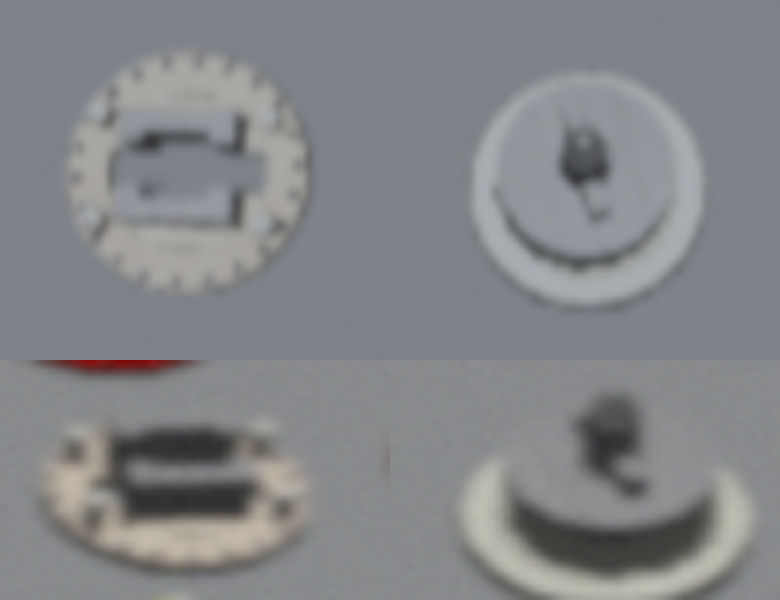

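The crop confirms both. The pale plate's two cheeks and through slot run along about world y (~89°), and the stand's pointed spindle has its key at about 20°. Now to pick the plate.

```bash
cat >> h.py <<'E'
def R(slot):  # tool down, closing line perpendicular to slot (deg)
    a=np.radians(slot+90); y=np.array([np.cos(a),np.sin(a),0]); z=np.array([0,0,-1.])
    return np.stack([np.cross(y,z),y,z],1)
PL=np.array([445.3,321.5,0]); ST=np.array([596.3,131,50]); 
E
python3 - <<'E'
from h import *
for k in(89,-91): print(k,arm.inverse_kinematics(PL+[0,0,90],R(k)))
for k in(20,200): print(k,arm.inverse_kinematics(ST+[0,0,90],R(k)))
print(arm.read_state()["ee_rot"])
best=min((89,-91),key=lambda k:abs((arm.inverse_kinematics(PL+[0,0,90],R(k)) if arm.inverse_kinematics(PL+[0,0,90],R(k)) is not None else [99]*6)[5]))
print(best)
arm.reach(PL+[0,0,90],R(best))
print(arm.move_linear(PL+[0,0,14],speed=80,max_force=10))
arm.command_gripper(40)
s=arm.read_state();print(s["time"],s["width"],s["grasp_force"],s["eef_pos"],s["contact_force"],s["joint_pos"])
arm.move_linear(PL+[0,0,140],speed=80)
s=arm.read_state();print(s["time"],s["width"],s["grasp_force"],s["contact_force"],s["moment"])
f,P,c=grab("scene"); save("lift.png",f[80:300,280:540],3)
E
```

```text
89 [ 5.63384859e-01 -4.31643554e-02  1.53777249e+00 -4.44089210e-16
  1.64698452e+00 -2.56075450e+00]
-91 [ 5.63384859e-01 -4.31643554e-02  1.53777249e+00 -4.44089210e-16
  1.64698452e+00  5.80838151e-01]
20 [ 1.60533706e-01  1.14939698e-01  1.28759019e+00 -4.44089210e-16
  1.73906277e+00 -1.75932847e+00]
200 [ 1.60533706e-01  1.14939698e-01  1.28759019e+00 -4.44089210e-16
  1.73906277e+00  1.38226418e+00]
[[-9.56293270e-01  2.92408704e-01 -5.75952149e-04]
 [ 2.92409259e-01  9.56291926e-01 -1.60559321e-03]
 [ 8.12889617e-05 -1.70383172e-03 -9.99998545e-01]]
-91
False
3.5 39.96800749061755 0.0 [445.29140652 321.49749448  13.98489412] [0.24675331 0.57001418 0.46565105] [ 5.63361625e-01 -9.25784082e-03  1.64048851e+00  3.95354110e-05
  1.51038939e+00  5.80836801e-01]
5.225 40.02648789613077 0.0 [-0.01105509  0.83298291 -0.59328644] [-0.05712512 -0.02141313  0.00328209]
```

View pics/lift.png

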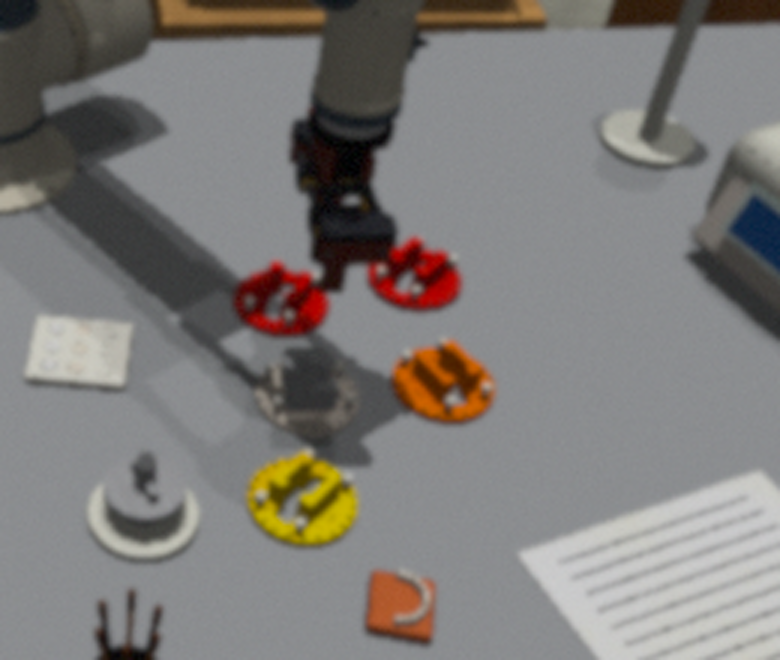

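The gripper shut to 40 mm on nothing and the plate stayed on the bench at crop (308,395), so the grasp missed. I'll re-measure the plate and the gripper.

```bash
python3 - <<'E'
from m import *
arm.command_gripper(88)
s=arm.read_state(); print(s["time"],s["width"],s["eef_pos"],s["ee_rot"])
f,P,c=grab("scene"); g,Q,c=grab("top")
for lo,hi in((5,20),(33,46)): print("plate",lo,rect(P,near(P,PL,65,lo,hi)))
for lo,hi in((100,170),): print("fingers",lo,rect(P,near(P,PL,75,lo,hi)))
a=cv2.resize(f[130:230,350:430],None,fx=5,fy=5,interpolation=2)
b=cv2.resize(g[160:260,200:280],None,fx=5,fy=5,interpolation=2)
a=cv2.convertScaleAbs(a,alpha=1.6)
save("re.png",np.hstack([a,b]))
E
```

```text
6.15 87.90302878010358 [445.30270251 321.48760097 139.9992654 ] [[ 1.74647242e-02  9.99847480e-01 -9.70791837e-06]
 [ 9.99847480e-01 -1.74647242e-02  1.89906288e-06]
 [ 1.72922712e-06 -9.73960433e-06 -1.00000000e+00]]
plate 5 (403, array([453.5, 321.3]), array([105.6, 100.8]), 79.0, 'mean', array([462.5, 320.1], dtype=float32), 'pca', np.float64(77.3), array([25.3, 30.4]))
plate 33 (143, array([448.3, 323.3]), array([52.3, 57.3]), 87.8, 'mean', array([448.7, 323.3], dtype=float32), 'pca', np.float64(178.4), array([15.8, 19.7]))
fingers 100 (0, array([0., 0.]), array([0., 0.]), 0.0, 'mean', array([nan, nan], dtype=float32), 'pca', np.float64(nan), array([nan, nan]))m.py:6: RuntimeWarning: Mean of empty slice.
  d=q-q.mean(0); w,V=np.linalg.eigh(np.cov(d.T));
  ret = um.true_divide(
  avg = a.mean(axis, **keepdims_kw)
m.py:6: RuntimeWarning: Degrees of freedom <= 0 for slice
  d=q-q.mean(0); w,V=np.linalg.eigh(np.cov(d.T));
  c *= np.true_divide(1, fact)
  c *= np.true_divide(1, fact)
m.py:7: RuntimeWarning: Mean of empty slice.
  return len(q),np.round(c,1),np.round(s,1),round(a,1),'mean',q.mean(0).round(1),'pca',round(np.degrees(np.arctan2(V[1,1],V[0,1]))%180,1),np.sqrt(w).round(1)
```

View pics/re.png

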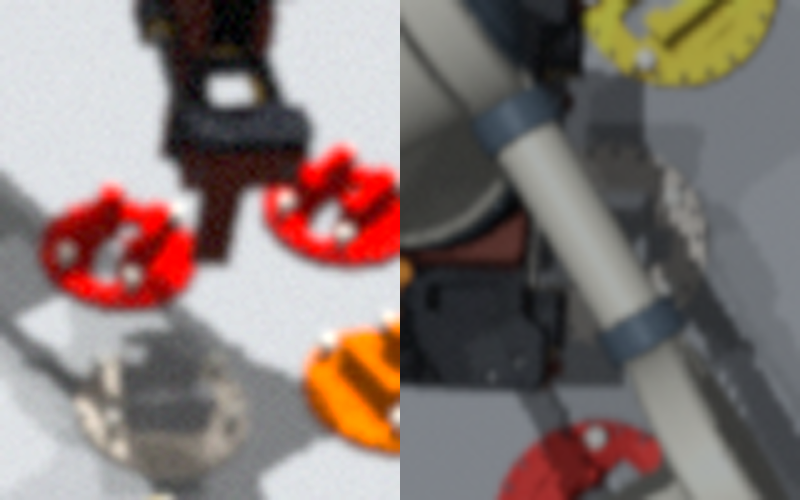

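```bash
python3 - <<'E'
from m import *
s=arm.read_state(); c=imaging.read_camera("scene"); Rc=np.array(c["orientation"])
def pr(p):
    q=Rc.T@(np.array(p)-c["xyz"]); return (c["fx"]*q[0]/q[2]+c["cx"],c["fy"]*q[1]/q[2]+c["cy"],q[2])
print("tip expected",pr([445+50,321,140]),pr([445-50,321,140]),"plate",pr([445,321,10]))
z=c["range_z"].astype(float); v,u=np.mgrid[:400,:640]
P=np.stack([(u-c["cx"])/c["fx"]*z,(v-c["cy"])/c["fy"]*z,z],-1)@Rc.T+c["xyz"]
for r in range(168,186,2): print(r,[tuple(P[r,k].round().astype(int)) for k in (390,393,396)])
m=(P[...,2]>120)&(P[...,2]<190)&(abs(P[...,0]-445)<200)&(abs(P[...,1]-340)<120)
q=P[m]; print(len(q),q.min(0),q.max(0),np.median(q,0)); print(s["joint_pos"])
E
```

```text
tip expected (np.float64(389.475622639516), np.float64(191.62134637538435), np.float64(1295.246132460656)) (np.float64(382.92625835021823), np.float64(169.4537903875071), np.float64(1366.131340642784)) plate (np.float64(380.85192747645954), np.float64(210.64659308029835), np.float64(1421.89687977412))
168 [(np.int64(526), np.int64(300), np.int64(257)), (np.int64(526), np.int64(308), np.int64(256)), (np.int64(508), np.int64(323), np.int64(240))]
170 [(np.int64(503), np.int64(308), np.int64(230)), (np.int64(502), np.int64(317), np.int64(228)), (np.int64(501), np.int64(326), np.int64(227))]
172 [(np.int64(504), np.int64(309), np.int64(223)), (np.int64(499), np.int64(319), np.int64(219)), (np.int64(502), np.int64(327), np.int64(221))]
174 [(np.int64(500), np.int64(312), np.int64(212)), (np.int64(501), np.int64(320), np.int64(213)), (np.int64(501), np.int64(328), np.int64(213))]
176 [(np.int64(499), np.int64(313), np.int64(204)), (np.int64(501), np.int64(321), np.int64(205)), (np.int64(500), np.int64(330), np.int64(204))]
178 [(np.int64(498), np.int64(314), np.int64(196)), (np.int64(496), np.int64(323), np.int64(194)), (np.int64(501), np.int64(331), np.int64(197))]
180 [(np.int64(501), np.int64(314), np.int64(191)), (np.int64(496), np.int64(325), np.int64(186)), (np.int64(292), np.int64(405), np.int64(1))]
182 [(np.int64(495), np.int64(317), np.int64(178)), (np.int64(496), np.int64(326), np.int64(178)), (np.int64(304), np.int64(402), np.int64(2))]
184 [(np.int64(309), np.int64(380), np.int64(-1)), (np.int64(311), np.int64(390), np.int64(0)), (np.int64(312), np.int64(400), np.int64(1))]
34 [392.4810944  308.47551232 175.70027493] [503.15691683 330.9744751  189.11044099] [496.66364763 314.90641382 182.84929393]
[ 5.63349912e-01 -5.00954269e-02  1.45614137e+00 -1.11194959e-05
  1.73553779e+00  5.80839096e-01]
```

The fingertips are seen at z≈177 while the reported TCP is 140, about 36 mm higher than reported. x and y agree. I'll check the start frame for the same offset, then compare at a lower, hub-clearing height.

```bash
python3 - <<'E'
from m import *
P=np.load("scene0.npz")["P"]
m=near(P,[175.5,573.8],95,60,300); q=P[m]; print("start tcp 186.6; lowest seen",np.sort(q[:,2])[:12].round())
arm.move_linear(PL+[0,0,60],speed=150)   # tips should be ~z 96
def tips():
    f,P,c=grab("scene"); q=P[(abs(P[...,0]-497)<12)&(abs(P[...,1]-320)<12)&(P[...,2]>48)]
    return np.sort(q[:,2])[:8].round(), np.median(q[:,:2],0).round(1)
print("tcp60 open",tips())
arm.command_gripper(60)
f,P,c=grab("scene"); q=P[(abs(P[...,0]-483)<14)&(abs(P[...,1]-320)<12)&(P[...,2]>48)]
print("w60",np.sort(q[:,2])[:8].round(),q[:,0].min(),q[:,0].max()); print(arm.read_state()["time"],arm.read_state()["eef_pos"],arm.read_state()["width"])
E
```

```text
start tcp 186.6; lowest seen [222. 223. 223. 224. 225. 226. 227. 227. 227. 229. 229. 230.]
tcp60 open (array([ 98.,  99., 100., 100., 103., 103., 103., 105.]), array([494.2, 319.7]))
w60 [ 96.  98.  98.  99. 101. 101. 101. 101.] 469.2835274553414 496.9135551743134
7.7083 [445.27826443 321.47058905  59.95720773] 60.15379776644899
```

The offset is constant at about 35 mm. I'll correct for it and grasp with a force guard.

```bash
python3 - <<'E'
from m import *
arm.command_gripper(80)
arm.move_linear(PL+[0,0,5],speed=100)
hit=arm.move_linear(PL+[0,0,-20],speed=25,max_force=5); print("hit",hit,arm.read_state()["eef_pos"])
if hit:
    z=arm.read_state()["eef_pos"][2]; arm.move_linear([PL[0],PL[1],z+3],speed=25)
arm.command_gripper(30)
s=arm.read_state();print(s["time"],s["width"],s["grasp_force"],s["eef_pos"],s["contact_force"])
if s["grasp_force"]>3:
    z=s["eef_pos"][2]; arm.move_linear([PL[0],PL[1],z+30],speed=60)
    s=arm.read_state();print(s["time"],s["width"],s["grasp_force"],s["contact_force"],s["moment"])
    f,P,c=grab("scene")
    print(rect(P,near(P,PL,62,32,50)))
E
```

```text
hit False [445.43701394 321.62299186 -19.74912433]
10.6667 49.89691435665984 29.962618052959442 [445.32831863 321.49344043 -19.96061143] [-0.09658044 -0.4676266   0.35866525]
11.3167 49.88183034222218 29.96454566717148 [-0.61123546 -0.02373771 -2.94640803] [-0.0830413   0.08878121  0.03162981]
(386, array([455.6, 318.4]), array([108.2,  90.1]), 60.1, 'mean', array([466.9, 314.6], dtype=float32), 'pca', np.float64(61.3), array([21.5, 32.1]))
```

The plate is held at 49.9 mm wide, about 2.9 N. Next I lift it, carry it level and turn it over the stand, then check before lowering.

```bash
python3 - <<'E'
from m import *
arm.move_linear(PL+[0,0,108],speed=120)
arm.move_linear(ST*[1,1,0]+[0,0,108],speed=80,attitude=R(200))
s=arm.read_state();print(s["time"],s["width"],s["grasp_force"],s["contact_force"],s["moment"],s["eef_pos"])
f,P,c=grab("scene"); g,Q,d=grab("top")
for X in(P,Q): print(rect(X,near(X,ST,70,122,146)))
a=cv2.resize(f[170:270,280:380],None,fx=4,fy=4,interpolation=2)
b=cv2.resize(g[100:200,260:360],None,fx=4,fy=4,interpolation=2)
save("hover.png",np.hstack([cv2.convertScaleAbs(a,alpha=1.4),b]))
E
```

```text
15.525 50.00597764451584 29.964455366134644 [-0.13766355 -1.04389499 -2.10603092] [-0.01749948  0.15690588  0.00901008] [596.21502554 131.17690864 108.04515375]
(566, array([602.7, 133. ]), array([106.1, 107.8]), 32.6, 'mean', array([616. , 128.9], dtype=float32), 'pca', np.float64(85.4), array([27.3, 31.6]))
(418, array([575. , 125.8]), array([ 63.2, 108. ]), 7.2, 'mean', array([566.8, 119.7], dtype=float32), 'pca', np.float64(108.0), array([12.4, 29.2]))
```

View pics/hover.png

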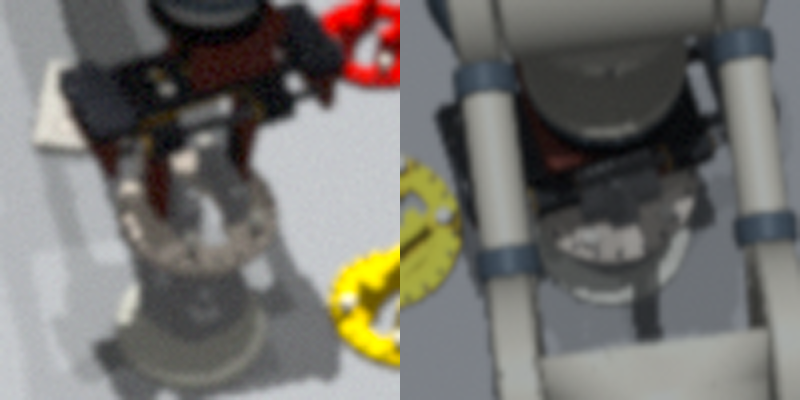

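In the hover picture the plate is level over the stand: disc in the left half at (195,235), foot below at (190,330), slot pointing toward the camera along the key. Now I lower it under a force guard.

```bash
python3 - <<'E'
from m import *
def st(t):
    s=arm.read_state(); print(t,round(s["time"],2),s["eef_pos"].round(1) if hasattr(s["eef_pos"],"round") else s["eef_pos"],np.round(s["contact_force"],1),np.round(s["moment"],2),round(s["width"],1))
h=arm.move_linear([ST[0],ST[1],52],speed=50,max_force=6); st(h)
if not h:
    h=arm.move_linear([ST[0],ST[1],26],speed=15,max_force=5); st(h)
E
```

```text
False 16.89 [596.6 131.1  52.6] [ 0.1  0.3 -3.1] [-0.02  0.11 -0.01] 50.0
True 18.2 [596.4 131.   30.1] [-0.3  0.3  5.2] [ 0.05  0.06 -0.03] 50.0
```

Contact came at 30.1, which is the home height (on the key it would be 44). I'll release, retreat and check.

```bash
python3 - <<'E'
from m import *
arm.command_gripper(80)
arm.move_linear([ST[0],ST[1],130],speed=80)
arm.reach([400,330,200],R(200))
s=arm.read_state();print(s["time"],s["contact_force"],s["width"])
f,P,c=grab("scene"); g,Q,d=grab("top")
for X in(P,Q):
    m=near(X,ST,53,52,66); print("disc z",np.median(X[m][:,2]),rect(X,m))
    m=near(X,ST,35,80,96); print("hub z",np.median(X[m][:,2]),rect(X,m))
    m=near(X,ST,53,52,66)&~near(X,ST,34,0,200); q=X[m]; print("tilt",np.linalg.lstsq(np.c_[q[:,:2]-ST[:2],np.ones(len(q))],q[:,2],rcond=None)[0].round(3))
a=cv2.resize(f[200:280,290:370],None,fx=5,fy=5,interpolation=2)
b=cv2.resize(g[110:190,270:350],None,fx=5,fy=5,interpolation=2)
save("done.png",np.hstack([a,b]))
E
```

```text
21.3917 [-0.39562083 -0.03351465 -1.15014482] 80.0818711683905
disc z 59.650590061216576 (437, array([598.5, 130.1]), array([104.5, 100.6]), 76.5, 'mean', array([605.5, 127.7], dtype=float32), 'pca', np.float64(89.5), array([26.4, 31. ]))
hub z 88.58310909099464 (198, array([599.5, 131.5]), array([53.6, 51.2]), 21.7, 'mean', array([600.6, 131.4], dtype=float32), 'pca', np.float64(98.2), array([15.1, 17.4]))
tilt [4.0000e-03 6.0000e-03 5.9613e+01]
disc z 59.94947857524096 (774, array([595.6, 131. ]), array([104.6, 103.2]), 78.6, 'mean', array([593.4, 132.2], dtype=float32), 'pca', np.float64(109.4), array([29. , 30.5]))
hub z 89.76433007139838 (243, array([597.8, 129.1]), array([52.9, 50.1]), 20.3, 'mean', array([596.1, 129.2], dtype=float32), 'pca', np.float64(107.5), array([15.3, 17.4]))
tilt [ 3.0000e-03 -0.0000e+00  5.9907e+01]
```

View pics/done.png

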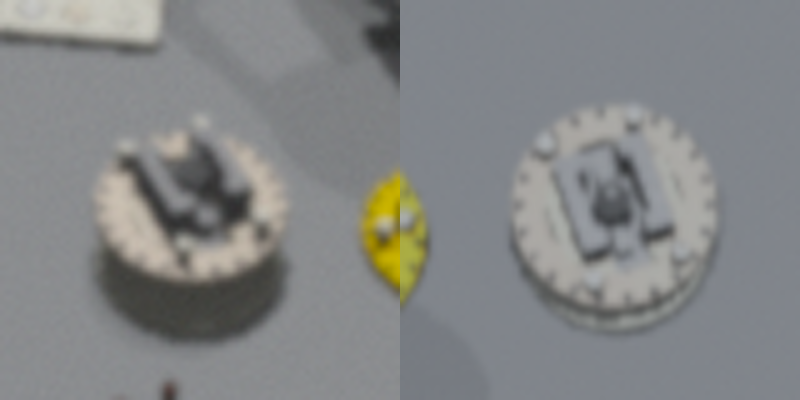

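The plate sits flat with the spindle in its hub at (615,200) in the right half. Disc top is at 60 mm, hub top at 90 mm and tilt is about zero, so it is fully home.

```bash
python3 -c "
from plant import arm
print(arm.finish_job())"
```

```text
the job is handed in; nothing more can be done
None
```

The slotted plate is on the keyed stand, flat and fully home with its slot over the key; I let go of it and handed the job in at about 21.5 s. My first grasp closed on air because the fingers sat about 35 mm higher than reported, but that moved nothing.

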